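# Load the encoder test station and start the test

## Task

Slide the blue tray with its two encoders into the test station's bay until it is fully home and let go of it, keeping both encoders upright in the tray. Then press the yellow button fully down and let it spring back, and after it press the green button fully down and let it spring back, one at a time and only with the tray home. Never press the red button, and leave the other things on the bench where they are.

Things in the scene. Friction and masses are not known exactly. Their poses are not given: they have to be found in the camera images.
- tray: Blue plastic carrier tray standing on the bench: open box 140 long (its x) x 76 wide (its y) x 24 high, walls and floor 4 thick, one cross wall making two square compartments, each with one encoder. Origin: centre of the box's underside. +x is the leading end that goes into the station first; the handle sticks out at the -x end. Tray 0.25 kg, about 0.75 kg loaded.
- tray_grip (a point): Point to grip on the tray's handle: 122 behind the tray's origin (its -x), 45 above the bench. The handle is an upright black blade 40 long (along tray x) x 14 thick (along tray y), its top 62 above the bench, on a flat blue tongue 34 wide x 4 thick. Handle centre is 52 from the tray box. Best pinched from above, fingers closing along tray y.
- encoder_a: Silver rotary encoder standing in the tray's handle-side compartment: 58 diameter, 38 high plus an upright 10 diameter shaft to 52. 0.24 kg. Origin: centre of its underside, 4 above the tray's underside; z is up along the shaft.
- encoder_b: Same kind of encoder, in the tray's leading compartment.
- station: Test station, fixed: low aluminium bay with clear roof and windows, 128 wide x 83 high x 140 deep, in front of a grey electronics head 150 wide x 110 deep x 130 high. Origin: at bench level, centre of the bay's open mouth, in the plane of its front face; x points straight into the bay, z up.
- bay_mouth (a point): Same point and axes as the station's origin (mouth centre, bench level). The bay is 82 wide between its guides, 75 clear height, its floor is the bench (no step). Orange lead-in guides 28 high widen the entrance to about 100 over the first 20. Tray fully home: against the back stop, box end flush with the front face, tray origin 70 inside the mouth, handle outside.
- yellow_top (a point): Top centre of the yellow round push button (32 diameter, travel 6, about 5 N fully down). The three buttons stand 55 apart in a row on a fixed grey console 190 x 80 x 45 high, in any order of colours; this gives their height.
- green_top (a point): Top centre of the green push button, same kind.
- red_top (a point): Top centre of the red push button (emergency stop), same kind: not to be pressed.
- yellow (a joint): Yellow button: 0 up, 0.006 m fully down, springs back.
- green (a joint): Green button, same values.
- red (a joint): Red button, same values.
- spare_encoder: A spare encoder of the same kind standing on the bench, not to be disturbed. Origin: centre of its underside.
- plug: Blue industrial plug lying on the bench, 105 long x 48 x 48 high, not to be disturbed. Origin: centre of its underside.
- multimeter: Yellow hand multimeter lying on the bench, 160 x 80 x 41 high, not to be disturbed. Origin: centre of its underside.
There are look-alikes about, which are no part of the job. Leave any turquoise look-alike of the tray alone.

How it is judged:
On the way, in this order (a step that is already met when the one before it is completed fails the run):
1. the loaded tray is fully home in the bay and the fingers have let go of it (x of tray in the frame of bay_mouth between 0.064 and 0.08 m and y of tray in the frame of bay_mouth between -0.008 and 0.008 m and angle between the x axis of tray and the x axis of bay_mouth, either way round below 0.06 rad and height (world z) of tray below 0.008 m and angle between each of encoder_a, encoder_b's own z axis and vertical below 0.15 rad and z of each of encoder_a, encoder_b in the frame of tray below 0.012 m and horizontal distance between each of encoder_a, encoder_b and tray below 0.05 m and contact force between the fingers and tray below 0.2 N), for 0.2 s.
2. yellow button pressed fully down (value of joint yellow above 0.0045 m), for 0.03 s.
3. yellow button up again (value of joint yellow below 0.002 m), for 0.03 s.
4. green button pressed fully down, yellow up (value of joint green above 0.0045 m and value of joint yellow below 0.002 m), for 0.03 s.
At the end, for the whole second after the job is handed in: The tray stands in the bay with its box end within 6 mm of flush with the station's front face (pushed to the back stop), straight within 0.06 rad, at rest on the bench; both encoders upright (within 0.15 rad) in the tray; all three buttons up (less than 2 mm down) (x of tray in the frame of bay_mouth between 0.064 and 0.08 m and y of tray in the frame of bay_mouth between -0.008 and 0.008 m and angle between the x axis of tray and the x axis of bay_mouth, either way round below 0.06 rad and height (world z) of tray below 0.008 m and angle between each of encoder_a, encoder_b's own z axis and vertical below 0.15 rad and z of each of encoder_a, encoder_b in the frame of tray below 0.012 m and horizontal distance between each of encoder_a, encoder_b and tray below 0.05 m and linear speed of tray below 0.01 m/s and value of joint each of yellow, green, red below 0.002 m); the robot touches nothing.
It fails at once if the red button is pressed (more than 3 mm) (value of joint red above 0.003 m).
It fails at once if yellow and green are down together (both more than 3 mm) (value of joint each of yellow, green above 0.003 m).
It fails at once if yellow or green is pressed (more than 3 mm) while the tray is not home (value of joint any of yellow, green above 0.003 m and not (x of tray in the frame of bay_mouth between 0.064 and 0.08 m and y of tray in the frame of bay_mouth between -0.008 and 0.008 m and angle between the x axis of tray and the x axis of bay_mouth, either way round below 0.06 rad and height (world z) of tray below 0.008 m)).
It fails at once if an encoder of the tray tips over (more than 0.5 rad) (angle between any of encoder_a, encoder_b's own z axis and vertical above 0.5 rad).
It fails at once if the spare encoder, blue plug or multimeter is moved by more than 30 mm (distance of any of spare_encoder, plug, multimeter from where it was at the start of the episode above 0.03 m).
It also fails if it takes over 58 s, if anything falls off the work surface, if the arm or the gripper's body presses on something with over 40 N, if the wrist force passes 120 N, or if a joint passes its speed limit or range.

## Robot

A 6-joint arm with a two-finger parallel gripper is mounted at the origin on the work surface. World frame = base frame: x ahead of the robot, y to its left, z up, the work surface at z = 0. Lengths are in m, angles in rad, forces in N, time in s.
With the tool pointing down it reaches from about 0.35 to 0.925 m from the base axis. Payload 6.4 kg.
Tool frame: the origin (TCP) lies at the very end of the fingers, on their centre line; the grasp point (between the pads) lies 19 mm behind it (ctrl.grip_point_offset is the z of the grasp point in the tool frame, in m); z points along the fingers, y is the line along which they close (so a half turn about z gives the same grasp; the last joint's range is limited). The gripper opens to 85 mm and grips with 20 to 120 N. Pads are 22 mm wide; open, the fingers measure 114 mm over their backs; the gripper's body (76 mm by 85 mm) begins 54 mm behind the grasp point. The pads swing forward as they close: fully open they stand 13 mm farther back than shut.
Start: joints at [1.033, 0.245, 1.558, -0, 1.339, -0.174], TCP at [0.231, 0.607, 0.199] pointing down, gripper open.
Joint ranges: [-3.13, 3.13], [-1.02, 2.26], [0.13, 2.54], [-0.95, 4.09], [0.21, 2.88], [-2.74, 2.74]. Speed limits (rad/s): [2.57, 2.57, 3.14, 3.14, 3.14, 3.14].

## Interface

Orientations are given as [roll, pitch, yaw] about the fixed x, y, z axes, in that order (R = Rz(yaw) Ry(pitch) Rx(roll)).
In Python, from rig import ctrl gives the robot as it stands. The module is installed in compiled form; this text tells all that it offers.
- The arm moves only by the tool carry_out, never from a script. Its argument "steps" is a list of rows, each an object of numbers: "dx", "dy", "dz": the shift along the tool's x, y, z scaled (see below); "wx", "wy", "wz": the turn, a rotation vector about the tool's x, y, z scaled (see below). In form: [{"dx": .., "dy": .., "dz": .., "wx": .., "wy": .., "wz": ..}, ...]. A call has 1 to 20 rows; each row is the pose to reach, as a shift and turn from the pose commanded when the call began, along the tool's axes at that moment, turning the shorter way round; what a row does not reach only later rows make up. The controller multiplies each number of a shift by 0.5 m and each number of a turn by 180 degrees. A row lasts 1/8 s, in which the tool goes at most 62.5 mm and 10.7 degrees, less where a joint would pass 70% of its speed; a pose out of reach is approached as far as the arm can. A call with a number of a shift or a turn outside -1 to 1 is refused whole. A call with a gripper value outside its range is refused whole. "gripper" is the opening, from 0 (shut) to 1 (fully open), set as the call begins (left out, the last holds). The fingers move at their own pace and stop on an object; "force" is the grip in N (left out, the last holds). Time passes only in rows, so rows that repeat a pose let the fingers close. It gives the time, the measured TCP pose, the force, the opening and the grip force at its end, in the units of the state.
- ctrl.observe(): the state, without advancing time (a new reading comes with each control period).
- ctrl.snapshot(name): name is "scene" or "top" or "wrist"; returns the picture (480x640x3 uint8, red, green, blue); there is no depth.
- ctrl.calibration(name): a dict with "fovy" (degrees; the focal length in pixels is half the picture's height over the tangent of half this angle, whatever the lens; pixels are square), "cx", "cy" (the principal point, pixels), "view" (4x4, takes a point from world to camera coordinates). Camera axes: x right, y down, z forward; pixel columns grow to the right and rows downward; lengths in m; the calibration is good to about 2 mm. The wrist camera is an equidistant fisheye: a pixel r from the principal point sees the ray r / f radians off the axis. A picture is of the moment at which its call begins: read the wrist's pose just before it. calibration takes no time and is no camera call; for the wrist camera it gives the pose at the moment of the call.
- ctrl.job_done(): hands the job in; it is judged then, once.
The state is a dict: "clock": time; "joints": joint angles; "qd": joint speeds; "tau": joint torques, N m; "ee_pos": TCP position; "orientation": TCP orientation; "ft_force": force on the tool from outside, world axes, zero at the start; "torque": the same for the moment, N m; "gripper_width": finger opening in m; "finger_force": force on a finger pad.
Only numpy, scipy, OpenCV 4.12 (cv2) and the standard library are available. Lean on these libraries where they do the work, as an engineer would, in place of code of your own. Each camera call takes 0.05 s, during which the arm holds its last target. There are 200 camera calls.

## Working session

There is one attempt and no reset: what is moved stays moved. The work goes in short steps, Python scripts to look and compute and a tool call to move; the robot and the scene stay as the last step left them, time stands still between calls to the robot, and variables do not carry over. Pictures are saved under pics/ and viewed, at most 10 in all, crops included, and the job is handed in when it is done.

Besides the shell and the picture viewer there is one more tool, called by a JSON object that holds its "name" and its "arguments", one argument or row to a line. carry_out: Moves the arm, as the interface text tells. Shifts and turns lie within -1 to 1; 1 stands for 0.5 m of shift or 180 degrees of turn. Its arguments: {"type":"object","properties":{"steps":{"type":"array"},"gripper":{"type":"number"},"force":{"type":"number"}},"required":["steps"]}

```bash
mkdir -p pics
python3 - <<'E'
from rig import ctrl
import cv2,numpy as np
for n in("scene","top"):
    cv2.imwrite(f"pics/{n}0.png",ctrl.snapshot(n)[:,:,::-1]); c=ctrl.calibration(n); print(n,c["fovy"],c["cx"],c["cy"],np.round(c["view"],4).tolist())
print(ctrl.observe())
E
```

```text
scene 56.76925171197074 319.17799658898747 243.9375418291872 [[0.2497, 0.9683, 0.005, -0.2434], [0.8055, -0.2048, -0.556, -0.307], [-0.5374, 0.1429, -0.8311, 1.2415], [0.0, 0.0, 0.0, 1.0]]
top 46.50196712135546 325.176766695518 245.70320616145494 [[0.0194, -0.9998, -0.0025, 0.095], [-0.9908, -0.0189, -0.1344, 0.4882], [0.1343, 0.0051, -0.9909, 1.5108], [0.0, 0.0, 0.0, 1.0]]
{'clock': 0.1, 'joints': array([ 1.03288322e+00,  2.45723903e-01,  1.55888900e+00,  1.74635918e-05,
        1.33865130e+00, -1.74122305e-01]), 'qd': array([-0.00084798, -0.00106907, -0.0010063 , -0.0007198 , -0.00059798,
        0.00079692]), 'tau': array([-6.70984173e-04, -4.30669141e+01, -3.27129328e+01, -2.01627854e-04,
        2.83550115e-03,  7.74877655e-07]), 'ee_pos': array([0.23100586, 0.60698957, 0.19770522]), 'orientation': array([-3.13994932e+00, -3.06317370e-04,  2.77779757e+00]), 'ft_force': array([-0.08076974, -1.28501564, -0.28659251]), 'torque': array([-0.02435279,  0.04802388, -0.0127474 ]), 'finger_force': 0.0, 'gripper_width': 0.08537078909395768}
```

View pics/scene0.png

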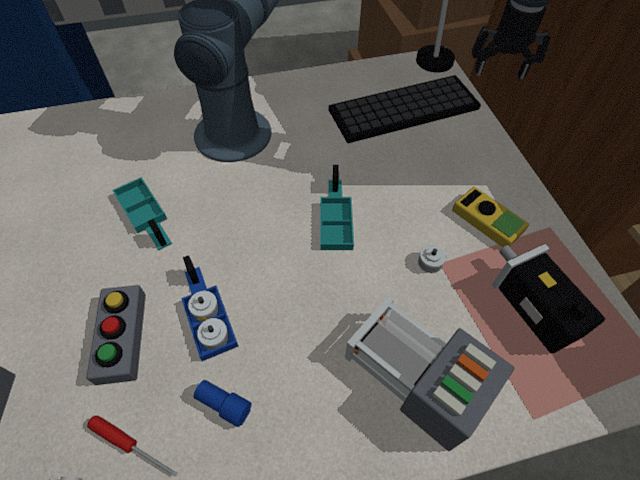

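View pics/top0.png

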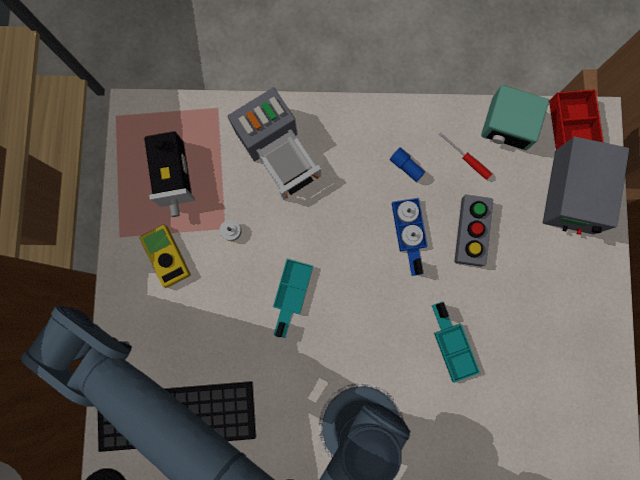

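The blue tray with two silver encoders is at top (409,225) and scene (210,320). The turquoise trays at top (294,285) and (456,350) have no encoders, so they are look-alikes. The station with the clear-roofed bay and grey head is at top (285,150). The black device at (168,165) is not it. The console is at (475,230), with green, red and yellow from far to near. I'll confirm in an enlarged crop.

Run:
```python
import cv2,numpy as np
t=cv2.imread("pics/top0.png"); s=cv2.imread("pics/scene0.png")
r=lambda im,x,y,w,h,W,H:cv2.resize(im[y:y+h,x:x+w],(W,H),interpolation=cv2.INTER_CUBIC)
a=np.hstack([r(t,225,85,100,120,400,480),r(t,380,180,100,120,400,480)])
cv2.imwrite("pics/crop1.png",a)
b=np.hstack([r(s,330,290,110,120,440,480),r(s,165,245,90,120,360,480)])
cv2.imwrite("pics/crop2.png",b)
```

```text
(no output)
```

View pics/crop1.png

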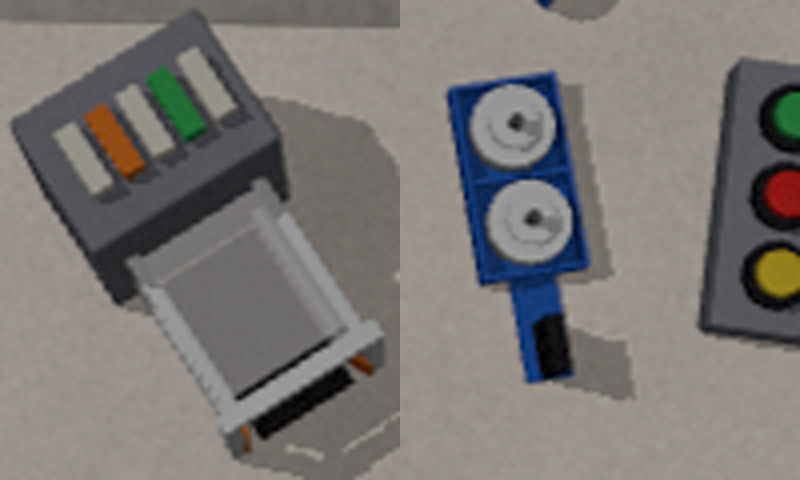

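View pics/crop2.png

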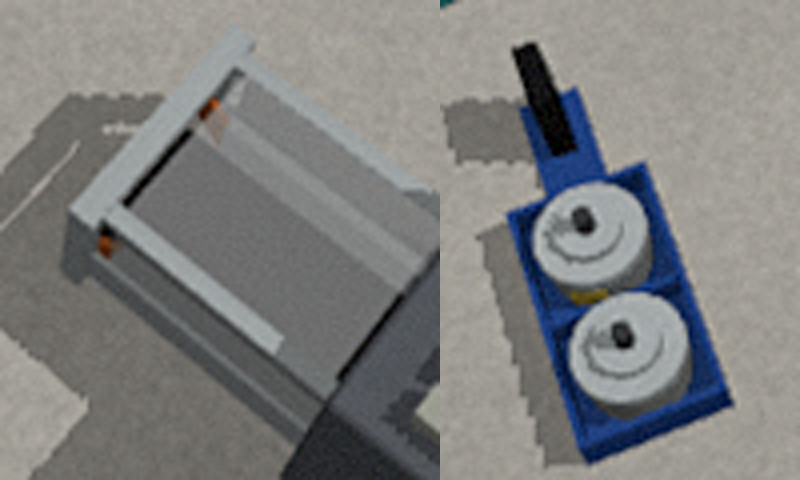

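The crops confirm the blue tray, with its black blade handle pointing towards the robot, and the open bay facing lower right in the top view. Next I'll fit their poses.

```bash
cat > h.py <<'E'
from rig import ctrl
import cv2,numpy as np
from scipy.optimize import least_squares
def proj(c,P):
    p=(c["view"]@np.c_[P,np.ones(len(P))].T)[:3]; f=240/np.tan(np.radians(c["fovy"])/2)
    return np.c_[c["cx"]+f*p[0]/p[2],c["cy"]+f*p[1]/p[2]]
def fwrist(c,P):
    p=(c["view"]@np.c_[P,np.ones(len(P))].T)[:3]; f=240/np.tan(np.radians(c["fovy"])/2)
    r=np.hypot(p[0],p[1]); k=f*np.arctan2(r,p[2])/r
    return np.c_[c["cx"]+k*p[0],c["cy"]+k*p[1]]
def place(q,M):
    M=np.array(M,float)/1000; c,s=np.cos(q[2]),np.sin(q[2])
    return np.c_[q[0]+c*M[:,0]-s*M[:,1],q[1]+s*M[:,0]+c*M[:,1],M[:,2]]
def fit(views,q0):  # views: (projector,cal,model mm,pixels)
    F=lambda q:np.concatenate([(g(c,place(q,M))-np.array(px)).ravel() for g,c,M,px in views])
    r=least_squares(F,q0,loss="soft_l1"); print("q",r.x.round(4),"res",F(r.x).round(1)); return r.x
E
python3 - <<'E'
from h import *
T,S=ctrl.calibration("top"),ctrl.calibration("scene")
cr=lambda p,ox,oy,sx=0:[[(x-sx+.5)/4-.5+ox,(y+.5)/4-.5+oy] for x,y in p]
tray=fit([(proj,T,[[70,38,24],[70,-38,24],[-70,-38,24],[-70,38,24]],cr([(448,88),(556,72),(588,268),(479,285)],380,180,400)),
 (proj,S,[[-70,-38,24],[-70,38,24]],cr([(508,212),(645,163)],165,245,440))],[.6,-.1,.1])
st=fit([(proj,T,[[0,64,83],[0,-64,83],[140,75,130],[250,75,130],[250,-75,130]],cr([(226,430),(383,345),(97,250),(12,126),(192,10)],225,85)),
 (proj,S,[[0,-64,83],[0,64,83]],cr([(70,205),(235,28)],330,290))],[.75,.2,.6])
for n,c in(("top",T),("scene",S)):
    im=cv2.imread(f"pics/{n}0.png"); h=cv2.cvtColor(im,cv2.COLOR_BGR2HSV)
    x0,x1,y0,y1=(455,495,190,270) if n=="top" else (85,150,280,385)
    for col,(a,b) in dict(y=(20,33),g=(50,85)).items():
        m=np.zeros(h.shape[:2],np.uint8); m[y0:y1,x0:x1]=cv2.inRange(h,(a,120,60),(b,255,255))[y0:y1,x0:x1]
        k,_,s,ce=cv2.connectedComponentsWithStats(m); i=1+s[1:,4].argmax(); print(n,col,s[i],ce[i])
    m=np.zeros(h.shape[:2],np.uint8); m[y0:y1,x0:x1]=(cv2.inRange(h,(0,150,80),(6,255,255))|cv2.inRange(h,(174,150,80),(180,255,255)))[y0:y1,x0:x1]
    k,_,s,ce=cv2.connectedComponentsWithStats(m); i=1+s[1:,4].argmax(); print(n,"r",s[i],ce[i])
E
```

```text
q [ 0.5544 -0.1279  0.1529] res [-0.  -0.6 -0.3 -0.2 -0.5 -0.3 -0.3 -0.9 -1.2 -0.7 -0.3 -1. ]
q [0.6564 0.1755 0.5859] res [-1.   1.  -0.3 -2.5 -1.5  0.5 -1.7 -2.   1.  -1.7 -1.9  0.3 -1.1 -1.6]
top y [469 242  12  12 119] [474.59663866 247.70588235]
top g [474 203  12  11 108] [479.15740741 208.12962963]
top r [471 223  13  11 111] [476.91891892 227.94594595]
scene y [105 292  18  16 220] [113.94090909 299.28636364]
scene g [ 97 344  19  17 246] [106.23170732 351.91463415]
scene r [102 317  18  16 223] [110.37219731 324.53811659]
```

```bash
cat >> h.py <<'E'
from scipy.spatial.transform import Rotation as R
def delta(p,yaw):  # scaled move from the present pose to p, tool straight down
    o=ctrl.observe(); A=R.from_euler("xyz",o["orientation"]); B=R.from_euler("xyz",[np.pi,0,yaw])
    print("now",o["clock"],o["ee_pos"].round(4),o["orientation"].round(4),"d",(A.inv().apply(np.array(p)-o["ee_pos"])/.5).round(4),"w",((A.inv()*B).as_rotvec()/np.pi).round(4))
def back(c,px,z):
    f=240/np.tan(np.radians(c["fovy"])/2); V=np.linalg.inv(c["view"])
    d=V[:3,:3]@[(px[0]-c["cx"])/f,(px[1]-c["cy"])/f,1]; return V[:3,3]+d*(z-V[2,3])/d[2]
E
python3 - <<'E'
from h import *
T,S=ctrl.calibration("top"),ctrl.calibration("scene")
for n,a,b in(("y",(474.6,247.7),(113.9,299.3)),("g",(479.2,208.1),(106.2,351.9)),("r",(476.9,227.9),(110.4,324.5))):
    r=least_squares(lambda P:np.r_[(proj(T,[P])-a).ravel(),(proj(S,[P])-b).ravel()],[.5,-.3,.05]); print(n,r.x.round(4),r.fun.round(1))
for px in((289,259),(313,265),(303,312),(275,306),(274,335),(286,337)): print("turq",px,back(T,px,.024).round(3))
for px in((395,155),(423,175),(417,181),(232,231)): print("plug/spare",back(T,px,.04).round(3))
w=ctrl.calibration("wrist"); V=np.linalg.inv(w["view"]); o=ctrl.observe(); Rt=R.from_euler("xyz",o["orientation"])
print(w["fovy"],"cam in tool",Rt.inv().apply(V[:3,3]-o["ee_pos"]).round(3),(Rt.inv().as_matrix()@V[:3,:3]).round(2).tolist())
g=place([.5544,-.1279,.1529],[[-122,0,0]])[0]; delta([g[0],g[1],.25],.153)
E
```

```text
y [ 0.4845 -0.2989  0.0604] [-0.7  0.1 -0.5  0.1]
g [ 0.5938 -0.3125  0.0614] [-0.9  0.2 -0.6  0.1]
r [ 0.5389 -0.3055  0.0608] [-0.9  0.2 -0.6  0.1]
turq (289, 259) [0.448 0.204 0.024]
turq (313, 265) [0.433 0.137 0.024]
turq (303, 312) [0.303 0.162 0.024]
turq (275, 306) [0.318 0.239 0.024]
turq (274, 335) [0.24  0.239 0.024]
turq (286, 337) [0.235 0.206 0.024]
plug/spare [ 0.746 -0.087  0.04 ]
plug/spare [ 0.69  -0.165  0.04 ]
plug/spare [ 0.673 -0.149  0.04 ]
plug/spare [0.521 0.362 0.04 ]
65.70646984690485 cam in tool [ 0.078 -0.001 -0.175] [[0.0, -0.95, -0.31], [1.0, 0.0, -0.0], [0.0, -0.31, 0.95]]
now 0.1 [0.231  0.607  0.1977] [-3.1399e+00 -3.0000e-04  2.7778e+00] d [-0.9153 -1.2642 -0.1028] w [-3.000e-04  7.000e-04  8.355e-01]
```

```bash
python3 -c "
from h import *
delta([.606,.142,.30],.586)"
```

```text
now 0.1 [0.231  0.607  0.1977] [-3.1399e+00 -3.0000e-04  2.7778e+00] d [-1.0317 -0.6026 -0.2039] w [-4.000e-04  5.000e-04  6.977e-01]
```

{"name": "carry_out", "arguments": {
  "steps": [
    {"dx": -0.1, "dy": -0.06, "dz": -0.2, "wz": 0.06},
    {"dx": -0.2, "dy": -0.12, "dz": -0.2, "wz": 0.12},
    {"dx": -0.3, "dy": -0.18, "dz": -0.2, "wz": 0.17},
    {"dx": -0.4, "dy": -0.24, "dz": -0.2, "wz": 0.23},
    {"dx": -0.5, "dy": -0.3, "dz": -0.2, "wz": 0.29},
    {"dx": -0.6, "dy": -0.36, "dz": -0.2, "wz": 0.35},
    {"dx": -0.7, "dy": -0.42, "dz": -0.2, "wz": 0.41},
    {"dx": -0.8, "dy": -0.48, "dz": -0.2, "wz": 0.47},
    {"dx": -0.9, "dy": -0.54, "dz": -0.2, "wz": 0.53},
    {"dx": -1, "dy": -0.6, "dz": -0.2, "wz": 0.58},
    {"dx": -1, "dy": -0.6, "dz": -0.2, "wz": 0.64},
    {"dx": -1, "dy": -0.6, "dz": -0.2, "wz": 0.7},
    {"dx": -1, "dy": -0.6, "dz": -0.2, "wz": 0.7},
    {"dx": -1, "dy": -0.6, "dz": -0.2, "wz": 0.7},
    {"dx": -1, "dy": -0.6, "dz": -0.2, "wz": 0.7}
  ]
}}

```text
schema error: expected keys dx, dy, dz, wx, wy, wz
```

```bash
cat >> h.py <<'E'
def wshot(name):
    c=ctrl.calibration("wrist"); im=ctrl.snapshot("wrist")[:,:,::-1]; cv2.imwrite(f"pics/{name}.png",im); np.save(f"pics/{name}.npy",c,allow_pickle=True); return c,im
E
python3 -c "
from h import *
wshot('w1'); g=place([.5544,-.1279,.1529],[[-122,0,0]])[0]; delta([g[0],g[1],.2],.153)"
```

```text
now 0.15 [0.2311 0.607  0.1978] [-3.1401e+00 -2.0000e-04  2.7778e+00] d [-0.9152 -1.2641 -0.0027] w [-3.000e-04  6.000e-04  8.355e-01]
```

View pics/w1.png

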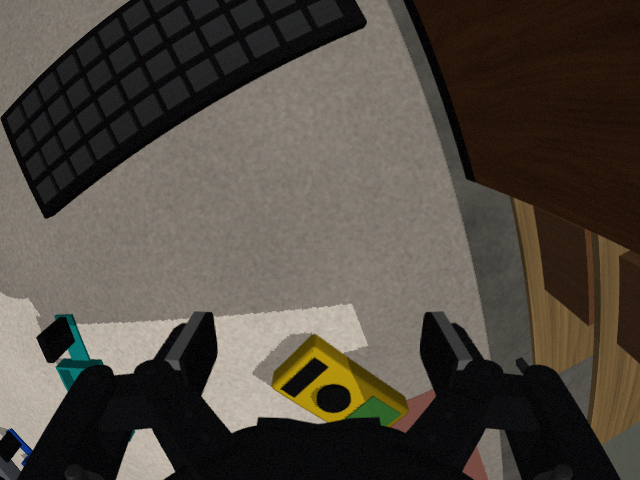

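The move was refused because every row needs all six keys, so this picture was taken at the start pose. It shows the keyboard and the multimeter at (340,380). I'll send the move again.

{"name": "carry_out", "arguments": {
  "steps": [
    {"dx": -0.1, "dy": -0.06, "dz": -0.2, "wx": 0, "wy": 0, "wz": 0.06},
    {"dx": -0.2, "dy": -0.12, "dz": -0.2, "wx": 0, "wy": 0, "wz": 0.12},
    {"dx": -0.3, "dy": -0.18, "dz": -0.2, "wx": 0, "wy": 0, "wz": 0.17},
    {"dx": -0.4, "dy": -0.24, "dz": -0.2, "wx": 0, "wy": 0, "wz": 0.23},
    {"dx": -0.5, "dy": -0.3, "dz": -0.2, "wx": 0, "wy": 0, "wz": 0.29},
    {"dx": -0.6, "dy": -0.36, "dz": -0.2, "wx": 0, "wy": 0, "wz": 0.35},
    {"dx": -0.7, "dy": -0.42, "dz": -0.2, "wx": 0, "wy": 0, "wz": 0.41},
    {"dx": -0.8, "dy": -0.48, "dz": -0.2, "wx": 0, "wy": 0, "wz": 0.47},
    {"dx": -0.9, "dy": -0.54, "dz": -0.2, "wx": 0, "wy": 0, "wz": 0.53},
    {"dx": -1, "dy": -0.6, "dz": -0.2, "wx": 0, "wy": 0, "wz": 0.58},
    {"dx": -1, "dy": -0.6, "dz": -0.2, "wx": 0, "wy": 0, "wz": 0.64},
    {"dx": -1, "dy": -0.6, "dz": -0.2, "wx": 0, "wy": 0, "wz": 0.7},
    {"dx": -1, "dy": -0.6, "dz": -0.2, "wx": 0, "wy": 0, "wz": 0.7},
    {"dx": -1, "dy": -0.6, "dz": -0.2, "wx": 0, "wy": 0, "wz": 0.7},
    {"dx": -1, "dy": -0.6, "dz": -0.2, "wx": 0, "wy": 0, "wz": 0.7}
  ]
}}

```text
clock: 2.02
ee_pos: [0.5917, 0.1494, 0.2987]
orientation: [3.142, 0.0, 0.58]
ft_force: [-0.8, 0.2, 0.8]
gripper_width: 0.0852
finger_force: 0.0
```

```bash
python3 -c "
from h import *
wshot('w2'); g=place([.5544,-.1279,.1529],[[-122,0,0]])[0]; delta([g[0],g[1],.2],.153)"
```

```text
now 2.075 [0.5917 0.1494 0.2987] [-3.1416 -0.      0.5801] d [-0.5885  0.3219  0.1974] w [-0.     0.     0.136]
```

View pics/w2.png

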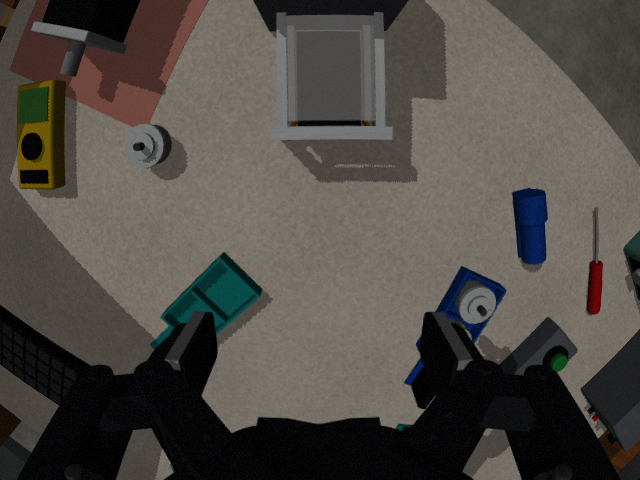

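The bay's top bar spans (271,127) to (393,138), parallel to the image rows, so the tool yaw nearly matches the station. I'll refine this numerically.

Run:
```python
from h import *
g=cv2.imread("pics/w2.png",0).astype(int)
for x in(285,310,330,350,380): print(x,g[122:146,x].tolist())
for y in(131,134): print(y,g[y,264:280].tolist(),g[y,384:400].tolist())
c=np.load("pics/w2.npy",allow_pickle=True).item()
for q in([.6564,.1755,.5859],): print(fwrist(c,place(q,[[0,64,83],[0,-64,83],[140,64,83]])).round(1))
```

```text
285 [118, 118, 115, 115, 118, 117, 119, 121, 122, 120, 119, 117, 123, 125, 119, 121, 117, 115, 75, 73, 74, 71, 96, 101]
310 [2, 2, 6, 20, 90, 121, 123, 122, 120, 121, 119, 122, 123, 118, 122, 121, 115, 97, 69, 67, 72, 73, 78, 74]
330 [3, 2, 8, 36, 94, 119, 123, 120, 121, 122, 122, 119, 118, 117, 118, 120, 115, 90, 69, 69, 67, 72, 75, 73]
350 [5, 3, 6, 46, 101, 121, 122, 119, 118, 125, 118, 118, 117, 117, 119, 115, 119, 83, 73, 72, 71, 70, 71, 72]
380 [113, 112, 113, 113, 114, 117, 116, 118, 121, 117, 113, 111, 115, 114, 117, 118, 115, 97, 68, 70, 71, 69, 69, 72]
131 [112, 113, 113, 114, 112, 118, 120, 119, 122, 119, 119, 118, 117, 115, 120, 120] [121, 119, 119, 119, 119, 119, 120, 120, 102, 82, 76, 76, 74, 71, 73, 70]
134 [116, 116, 114, 116, 116, 116, 117, 121, 124, 121, 121, 119, 120, 122, 121, 122] [114, 115, 115, 113, 115, 116, 112, 117, 102, 81, 74, 76, 76, 70, 72, 72]
[[268.6 139.9]
 [390.8 140. ]
 [267.9  11.8]]
```

Run:
```python
from h import *
c=np.load("pics/w2.npy",allow_pickle=True).item()
fit([(fwrist,c,[[0,64,83],[0,-64,83]],[(270.6,139.2),(392.6,138.9)])],[.656,.175,.586])
```

```text
q [0.6583 0.1744 0.5902] res [-0.1  0.   0.1  0. ]
```

{"name": "carry_out", "arguments": {
  "steps": [
    {"dx": -0.1, "dy": 0.05, "dz": 0, "wx": 0, "wy": 0, "wz": 0.02},
    {"dx": -0.2, "dy": 0.11, "dz": 0, "wx": 0, "wy": 0, "wz": 0.05},
    {"dx": -0.3, "dy": 0.16, "dz": 0.05, "wx": 0, "wy": 0, "wz": 0.07},
    {"dx": -0.4, "dy": 0.22, "dz": 0.1, "wx": 0, "wy": 0, "wz": 0.09},
    {"dx": -0.5, "dy": 0.27, "dz": 0.15, "wx": 0, "wy": 0, "wz": 0.12},
    {"dx": -0.589, "dy": 0.322, "dz": 0.2, "wx": 0, "wy": 0, "wz": 0.136},
    {"dx": -0.589, "dy": 0.322, "dz": 0.2, "wx": 0, "wy": 0, "wz": 0.136},
    {"dx": -0.589, "dy": 0.322, "dz": 0.2, "wx": 0, "wy": 0, "wz": 0.136}
  ]
}}

```text
clock: 3.08
ee_pos: [0.4337, -0.1466, 0.1993]
orientation: [3.141, -0.001, 0.152]
ft_force: [0.6, -0.8, -0.8]
gripper_width: 0.0854
finger_force: 0.0
```

```bash
python3 -c "
from h import *
wshot('w3')
c=np.load('pics/w3.npy',allow_pickle=True).item()
print(fwrist(c,place([.5544,-.1279,.1529],[[70,38,24],[70,-38,24],[-70,-38,24],[-70,38,24],[-102,7,62],[-102,-7,62],[-142,-7,62],[-142,7,62]])).round(1)); print(fwrist(c,np.array([[.4845,-.2989,.06],[.5938,-.3125,.06]])).round(1))
delta([.4338,-.1465,.026],.153)"
```

```text
[[275.3  14.7]
 [356.8  14.5]
 [356.6 158.4]
 [275.8 158.5]
 [307.9 198.8]
 [324.3 198.8]
 [324.1 243.5]
 [308.3 243.5]]
[[488.4 194.2]
 [521.8  83.9]]
now 3.125 [ 0.4341 -0.1463  0.1996] [ 3.1408e+00 -1.3000e-03  1.5290e-01] d [-0.0011  0.      0.3472] w [ 0.0003 -0.0004 -0.    ]
```

View pics/w3.png

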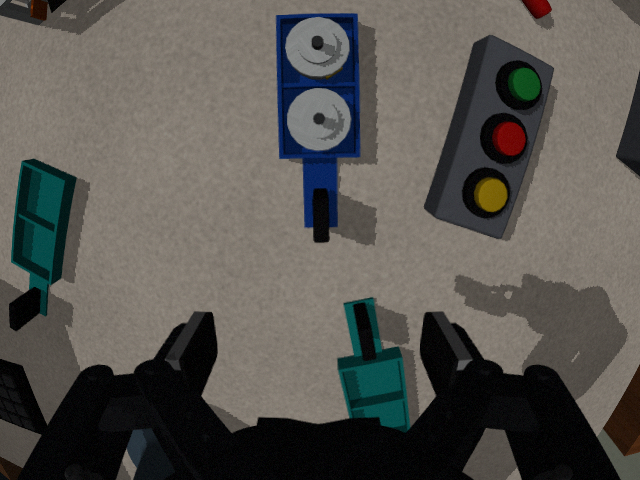

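Run:
```python
from h import *
c=np.load("pics/w3.npy",allow_pickle=True).item()
im=cv2.imread("pics/w3.png"); h=cv2.cvtColor(im,cv2.COLOR_BGR2HSV)
m=np.zeros(h.shape[:2],np.uint8); m[8:235,265:370]=cv2.inRange(h,(108,140,30),(125,255,255))[8:235,265:370]
for y in(25,60,130,150): x=np.where(m[y])[0]; print(y,x.min(),x.max())
for x in(290,345): y=np.where(m[:,x])[0]; print(x,y.min(),y.max())
g=im.max(2).astype(int)
print(g[235,305:337].tolist(),g[225:250,321].tolist())
q=fit([(fwrist,c,[[70,38,24],[70,-38,24],[-70,-38,24],[-70,38,24],[-142,7,62],[-142,-7,62]],[(276,14.5),(358,14),(360,157),(278,159),(313,243),(329,242.5)])],[.5544,-.1279,.1529])
for z in(.06,): 
  for p in((491,195),(525,83),(509,139)):
    s=least_squares(lambda a:(fwrist(c,np.array([[a[0],a[1],z]]))-p).ravel(),[.5,-.3]).x; print(p,s.round(4))
G=place(q,[[-122,0,0]])[0]; print(G); delta([G[0],G[1],.026],q[2])
```

```text
25 277 357
60 277 358
130 279 359
150 279 359
290 15 157
345 14 156
[136, 135, 134, 130, 130, 128, 129, 127, 51, 16, 8, 15, 8, 14, 14, 8, 13, 7, 7, 13, 15, 9, 10, 33, 98, 128, 130, 133, 132, 131, 134, 130] [17, 5, 10, 5, 7, 7, 10, 12, 13, 4, 13, 11, 9, 6, 11, 13, 13, 54, 120, 130, 132, 133, 137, 134, 139]
q [ 0.5552 -0.1297  0.1685] res [ 0.2  0.2 -0.3 -0.5 -0.2  0.3  1.  -0.5 -0.1  0.1 -0.2  0.3]
(491, 195) [ 0.4843 -0.3018]
(525, 83) [ 0.5957 -0.3159]
(509, 139) [ 0.5392 -0.3084]
[ 0.43492771 -0.15015483  0.        ]
now 3.125 [ 0.4341 -0.1463  0.1996] [ 3.1408e+00 -1.3000e-03  1.5290e-01] d [-0.      0.0076  0.3472] w [ 0.0003 -0.0004 -0.0049]
```

{"name": "carry_out", "arguments": {
  "steps": [
    {"dx": 0, "dy": 0.008, "dz": 0.1, "wx": 0, "wy": 0, "wz": -0.005},
    {"dx": 0, "dy": 0.008, "dz": 0.2, "wx": 0, "wy": 0, "wz": -0.005},
    {"dx": 0, "dy": 0.008, "dz": 0.3, "wx": 0, "wy": 0, "wz": -0.005},
    {"dx": 0, "dy": 0.008, "dz": 0.345, "wx": 0, "wy": 0, "wz": -0.005},
    {"dx": 0, "dy": 0.008, "dz": 0.345, "wx": 0, "wy": 0, "wz": -0.005}
  ]
}}

```text
clock: 3.75
ee_pos: [0.4336, -0.149, 0.0252]
orientation: [-3.139, 0.002, 0.17]
ft_force: [0.1, -0.4, 0.8]
gripper_width: 0.0854
finger_force: 0.0
```

{"name": "carry_out", "arguments": {
  "steps": [
    {"dx": 0, "dy": 0, "dz": 0, "wx": 0, "wy": 0, "wz": 0},
    {"dx": 0, "dy": 0, "dz": 0, "wx": 0, "wy": 0, "wz": 0},
    {"dx": 0, "dy": 0, "dz": 0, "wx": 0, "wy": 0, "wz": 0},
    {"dx": 0, "dy": 0, "dz": 0, "wx": 0, "wy": 0, "wz": 0},
    {"dx": 0, "dy": 0, "dz": 0, "wx": 0, "wy": 0, "wz": 0},
    {"dx": 0, "dy": 0, "dz": 0, "wx": 0, "wy": 0, "wz": 0}
  ],
  "gripper": 0,
  "force": 50
}}

```text
clock: 4.5
ee_pos: [0.4342, -0.1507, 0.0269]
orientation: [3.142, -0.0, 0.167]
ft_force: [-1.5, 1.7, 5.3]
gripper_width: 0.0113
finger_force: 48.8
```

Run:
```python
from h import *
wshot("w4"); o=ctrl.observe(); print(o["gripper_width"],o["finger_force"],o["ft_force"].round(1))
st=[.6583,.1744,.588]
for x in(-130,-75): 
    G=place(st,[[x-122,0,0]])[0]; delta([G[0],G[1],o["ee_pos"][2]],st[2])
im=cv2.imread("pics/w4.png"); h=cv2.cvtColor(im,cv2.COLOR_BGR2HSV); m=cv2.inRange(h,(108,140,30),(125,255,255))
for y in(5,60,100,150,180,200):
    x=np.where(m[y,200:440])[0]+200; print(y,(x.min(),x.max()) if len(x) else None)
```

```text
0.011245819827467715 48.819631934165955 [-1.2  1.2  5.4]
now 4.55 [ 0.4342 -0.1507  0.0269] [ 3.1415e+00 -3.0000e-04  1.6730e-01] d [ 0.0901 -0.3607  0.    ] w [ 0.000e+00 -1.000e-04 -1.339e-01]
now 4.55 [ 0.4342 -0.1507  0.0269] [ 3.1415e+00 -3.0000e-04  1.6730e-01] d [ 0.1905 -0.4056  0.    ] w [ 0.000e+00 -1.000e-04 -1.339e-01]
5 (np.int64(235), np.int64(391))
60 (np.int64(235), np.int64(393))
100 (np.int64(236), np.int64(394))
150 (np.int64(237), np.int64(394))
180 (np.int64(239), np.int64(393))
200 (np.int64(286), np.int64(347))
```

{"name": "carry_out", "arguments": {
  "steps": [
    {"dx": 0.004, "dy": -0.015, "dz": 0, "wx": 0, "wy": 0, "wz": -0.006},
    {"dx": 0.011, "dy": -0.045, "dz": 0, "wx": 0, "wy": 0, "wz": -0.017},
    {"dx": 0.019, "dy": -0.075, "dz": 0, "wx": 0, "wy": 0, "wz": -0.028},
    {"dx": 0.026, "dy": -0.105, "dz": 0, "wx": 0, "wy": 0, "wz": -0.039},
    {"dx": 0.034, "dy": -0.135, "dz": 0, "wx": 0, "wy": 0, "wz": -0.05},
    {"dx": 0.041, "dy": -0.165, "dz": 0, "wx": 0, "wy": 0, "wz": -0.061},
    {"dx": 0.049, "dy": -0.195, "dz": 0, "wx": 0, "wy": 0, "wz": -0.072},
    {"dx": 0.056, "dy": -0.225, "dz": 0, "wx": 0, "wy": 0, "wz": -0.084},
    {"dx": 0.064, "dy": -0.255, "dz": 0, "wx": 0, "wy": 0, "wz": -0.095},
    {"dx": 0.071, "dy": -0.285, "dz": 0, "wx": 0, "wy": 0, "wz": -0.106},
    {"dx": 0.079, "dy": -0.315, "dz": 0, "wx": 0, "wy": 0, "wz": -0.117},
    {"dx": 0.085, "dy": -0.34, "dz": 0, "wx": 0, "wy": 0, "wz": -0.126},
    {"dx": 0.09, "dy": -0.361, "dz": 0, "wx": 0, "wy": 0, "wz": -0.134},
    {"dx": 0.09, "dy": -0.361, "dz": 0, "wx": 0, "wy": 0, "wz": -0.134},
    {"dx": 0.09, "dy": -0.361, "dz": 0, "wx": 0, "wy": 0, "wz": -0.134}
  ]
}}

```text
clock: 6.42
ee_pos: [0.4495, 0.0352, 0.027]
orientation: [3.141, -0.003, 0.588]
ft_force: [4.0, 1.7, 4.5]
gripper_width: 0.0112
finger_force: 50.0
```

Run:
```python
from h import *
wshot("w5"); o=ctrl.observe(); print(o["gripper_width"],o["finger_force"],o["ft_force"].round(1))
st=[.6583,.1744,.588]
for x in(-80,70): 
    G=place(st,[[x-122,0,0]])[0]; delta([G[0],G[1],o["ee_pos"][2]],st[2])
```

```text
0.01124078540288379 50.00885009765625 [3.6 2.2 4.6]
now 6.475 [0.4495 0.0351 0.0269] [ 3.1408e+00 -2.7000e-03  5.8750e-01] d [ 0.0981 -0.0002  0.0003] w [ 0.0003 -0.0009 -0.0002]
now 6.475 [0.4495 0.0351 0.0269] [ 3.1408e+00 -2.7000e-03  5.8750e-01] d [ 3.981e-01 -3.000e-04  1.100e-03] w [ 0.0003 -0.0009 -0.0002]
```

View pics/w5.png

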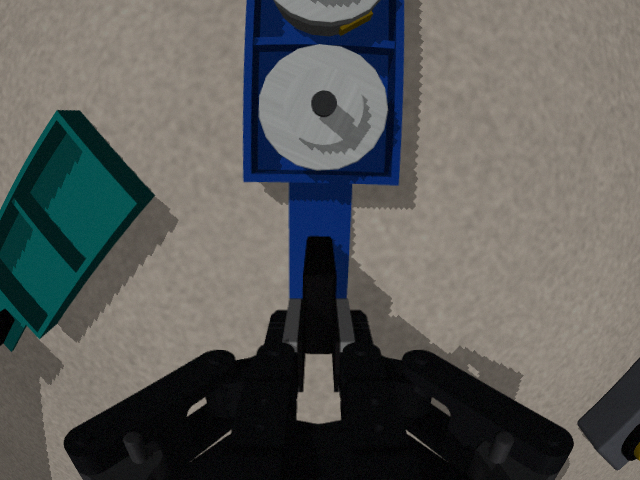

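The tray is still gripped and loaded (box rear corners at (243,183) and (400,185)), but it has turned slightly in the grip. I'll fit its pose and correct for that.

```bash
cat >> h.py <<'E'
def trayfit(name):
    c=np.load(f"pics/{name}.npy",allow_pickle=True).item(); im=cv2.imread(f"pics/{name}.png"); h=cv2.cvtColor(im,cv2.COLOR_BGR2HSV)
    m=cv2.inRange(h,(108,140,40),(125,255,255)); rows=np.arange(20,175,15); L=[];Rr=[]
    for y in rows:
        x=np.where(m[y,180:470])[0]+180; L.append(x.min()-.5); Rr.append(x.max()+.5)
    def at(q,s):
        p=fwrist(c,place(q,[[a,s,24] for a in range(-70,75,5)])); i=p[:,1].argsort(); return np.interp(rows,p[i,1],p[i,0])
    rear=np.mean([np.where(m[:230,x])[0].max()+.5 for x in(256,270,378,390)])
    F=lambda q:np.r_[at(q,38)-L,at(q,-38)-Rr,3*(fwrist(c,place(q,[[-70,0,24]]))[0,1]-rear)]
    o=ctrl.observe(); yaw=o["orientation"][2]; q0=place([*o["ee_pos"][:2],yaw],[[122,0,0]])[0]
    r=least_squares(F,[q0[0],q0[1],yaw],loss="soft_l1"); print("tray",r.x.round(4),"rms",np.sqrt(np.mean(r.fun**2)).round(2),"nominal",q0.round(4)); return r.x
def goal(q,st,x):  # move so that the tray comes to station (x,0)
    o=ctrl.observe(); dyaw=st[2]-q[2]; G=place(st,[[x,0,0]])[0]; v=o["ee_pos"][:2]-q[:2]; c,s=np.cos(dyaw),np.sin(dyaw)
    t=G[:2]+[c*v[0]-s*v[1],s*v[0]+c*v[1]]; delta([t[0],t[1],o["ee_pos"][2]],o["orientation"][2]+dyaw)
E
python3 - <<'E'
from h import *
q=trayfit("w5"); st=[.6583,.1744,.588]
for x in(-110,-80,70): goal(q,st,x)
E
```

```text
tray [0.5533 0.0997 0.5676] rms 0.45 nominal [0.551  0.1027 0.    ]
now 6.475 [0.4495 0.0351 0.0269] [ 3.1408e+00 -2.7000e-03  5.8750e-01] d [ 0.0375 -0.003   0.0001] w [ 0.0003 -0.0009 -0.0065]
now 6.475 [0.4495 0.0351 0.0269] [ 3.1408e+00 -2.7000e-03  5.8750e-01] d [ 0.0975 -0.003   0.0003] w [ 0.0003 -0.0009 -0.0065]
now 6.475 [0.4495 0.0351 0.0269] [ 3.1408e+00 -2.7000e-03  5.8750e-01] d [ 0.3975 -0.0031  0.0011] w [ 0.0003 -0.0009 -0.0065]
```

{"name": "carry_out", "arguments": {
  "steps": [
    {"dx": 0.01, "dy": -0.003, "dz": 0, "wx": 0, "wy": 0, "wz": -0.007},
    {"dx": 0.03, "dy": -0.003, "dz": 0, "wx": 0, "wy": 0, "wz": -0.007},
    {"dx": 0.05, "dy": -0.003, "dz": 0, "wx": 0, "wy": 0, "wz": -0.007},
    {"dx": 0.07, "dy": -0.003, "dz": 0, "wx": 0, "wy": 0, "wz": -0.007},
    {"dx": 0.09, "dy": -0.003, "dz": 0, "wx": 0, "wy": 0, "wz": -0.007},
    {"dx": 0.1, "dy": -0.003, "dz": 0, "wx": 0, "wy": 0, "wz": -0.007},
    {"dx": 0.1, "dy": -0.003, "dz": 0, "wx": 0, "wy": 0, "wz": -0.007}
  ]
}}

```text
clock: 7.35
ee_pos: [0.4873, 0.0622, 0.0268]
orientation: [-3.141, 0.007, 0.612]
ft_force: [-8.7, -7.0, 17.3]
gripper_width: 0.0114
finger_force: 51.6
```

Run:
```python
from h import *
c,im=wshot("w6"); st=[.6583,.1744,.588]; q=trayfit("w6"); print(ctrl.observe()["ft_force"].round(1))
for x in(-20,70): goal(q,st,x)
t=ctrl.snapshot("top")[:,:,::-1]
cv2.imwrite("pics/c6.png",np.hstack([cv2.resize(t[90:240,220:380],(426,400),interpolation=cv2.INTER_CUBIC),cv2.resize(im[:300,140:420],(373,400))]))
```

```text
tray [0.588  0.132  0.6163] rms 0.32 nominal [0.5872 0.1323 0.    ]
[-8.4 -5.6 16.8]
now 7.4 [0.4873 0.0622 0.0268] [-3.1409  0.0066  0.6119] d [ 0.1241  0.0034 -0.0008] w [-0.0002  0.0021  0.009 ]
now 7.4 [0.4873 0.0622 0.0268] [-3.1409  0.0066  0.6119] d [ 0.304   0.0078 -0.002 ] w [-0.0002  0.0021  0.009 ]
```

View pics/c6.png

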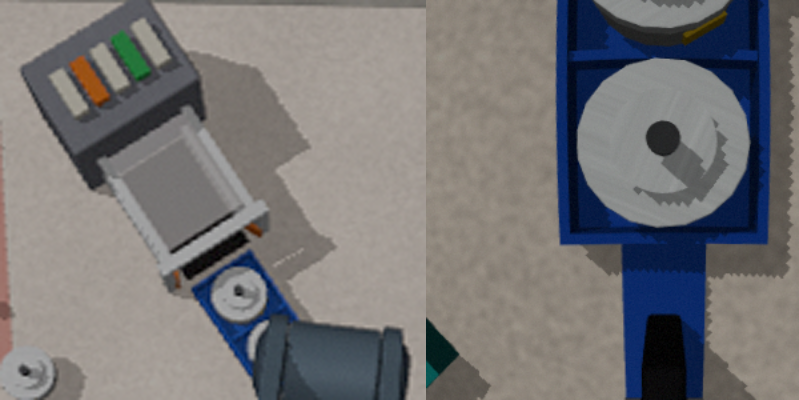

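The tray's leading end stands square just outside the mouth, and both encoders are upright. I'll enter the bay with a small yaw and side correction, easing off the downward load.

{"name": "carry_out", "arguments": {
  "steps": [
    {"dx": 0.005, "dy": 0.003, "dz": -0.002, "wx": 0, "wy": 0, "wz": 0.008},
    {"dx": 0.02, "dy": 0.003, "dz": -0.002, "wx": 0, "wy": 0, "wz": 0.008},
    {"dx": 0.035, "dy": 0.003, "dz": -0.002, "wx": 0, "wy": 0, "wz": 0.008},
    {"dx": 0.05, "dy": 0.003, "dz": -0.002, "wx": 0, "wy": 0, "wz": 0.008},
    {"dx": 0.065, "dy": 0.003, "dz": -0.002, "wx": 0, "wy": 0, "wz": 0.008},
    {"dx": 0.08, "dy": 0.003, "dz": -0.002, "wx": 0, "wy": 0, "wz": 0.008},
    {"dx": 0.095, "dy": 0.003, "dz": -0.002, "wx": 0, "wy": 0, "wz": 0.008},
    {"dx": 0.11, "dy": 0.003, "dz": -0.002, "wx": 0, "wy": 0, "wz": 0.008},
    {"dx": 0.124, "dy": 0.003, "dz": -0.002, "wx": 0, "wy": 0, "wz": 0.008},
    {"dx": 0.124, "dy": 0.003, "dz": -0.002, "wx": 0, "wy": 0, "wz": 0.008}
  ]
}}

```text
clock: 8.7
ee_pos: [0.5387, 0.0971, 0.0269]
orientation: [-3.14, 0.006, 0.586]
ft_force: [-5.7, -4.3, 9.9]
gripper_width: 0.0113
finger_force: 50.5
```

Run:
```python
from h import *
c,im=wshot("w7"); st=[.6583,.1744,.588]; q=trayfit("w7"); print(ctrl.observe()["ft_force"].round(1),ctrl.observe()["torque"].round(2))
for x in(-20,70): goal(q,st,x)
```

```text
tray [0.6409 0.165  0.598 ] rms 0.56 nominal [0.6403 0.1646 0.    ]
[-5.3 -3.2 10.5] [-0.56  0.93  0.01]
now 8.75 [0.5387 0.0971 0.0269] [-3.1401  0.0059  0.5863] d [-0.0005  0.0012  0.    ] w [-0.0005  0.0019  0.0032]
now 8.75 [0.5387 0.0971 0.0269] [-3.1401  0.0059  0.5863] d [ 0.1795  0.0009 -0.0011] w [-0.0005  0.0019  0.0032]
```

{"name": "carry_out", "arguments": {
  "steps": [
    {"dx": 0.015, "dy": 0.001, "dz": -0.001, "wx": 0, "wy": 0, "wz": 0.002},
    {"dx": 0.035, "dy": 0.001, "dz": -0.001, "wx": 0, "wy": 0, "wz": 0.002},
    {"dx": 0.055, "dy": 0.001, "dz": -0.001, "wx": 0, "wy": 0, "wz": 0.002},
    {"dx": 0.075, "dy": 0.001, "dz": -0.001, "wx": 0, "wy": 0, "wz": 0.002},
    {"dx": 0.095, "dy": 0.001, "dz": -0.001, "wx": 0, "wy": 0, "wz": 0.002},
    {"dx": 0.115, "dy": 0.001, "dz": -0.001, "wx": 0, "wy": 0, "wz": 0.002},
    {"dx": 0.135, "dy": 0.001, "dz": -0.001, "wx": 0, "wy": 0, "wz": 0.002},
    {"dx": 0.15, "dy": 0.001, "dz": -0.001, "wx": 0, "wy": 0, "wz": 0.002},
    {"dx": 0.16, "dy": 0.001, "dz": -0.001, "wx": 0, "wy": 0, "wz": 0.002},
    {"dx": 0.168, "dy": 0.001, "dz": -0.001, "wx": 0, "wy": 0, "wz": 0.002},
    {"dx": 0.174, "dy": 0.001, "dz": -0.001, "wx": 0, "wy": 0, "wz": 0.002},
    {"dx": 0.178, "dy": 0.001, "dz": -0.001, "wx": 0, "wy": 0, "wz": 0.002},
    {"dx": 0.178, "dy": 0.001, "dz": -0.001, "wx": 0, "wy": 0, "wz": 0.002}
  ]
}}

```text
clock: 10.38
ee_pos: [0.6123, 0.1453, 0.027]
orientation: [-3.14, 0.008, 0.58]
ft_force: [-6.4, -4.5, 8.5]
gripper_width: 0.0112
finger_force: 50.4
```

Run:
```python
from h import *
c,im=wshot("w8"); st=[.6583,.1744,.588]; q=trayfit("w8"); print(ctrl.observe()["ft_force"].round(1))
goal(q,st,70)
```

```text
Traceback (most recent call last):
  File "h.py", line 30, in trayfit
    x=np.where(m[y,180:470])[0]+180; L.append(x.min()-.5); Rr.append(x.max()+.5)
                                              ~~~~~^^
ValueError: zero-size array to reduction operation minimum which has no identity
```

View pics/w8.png

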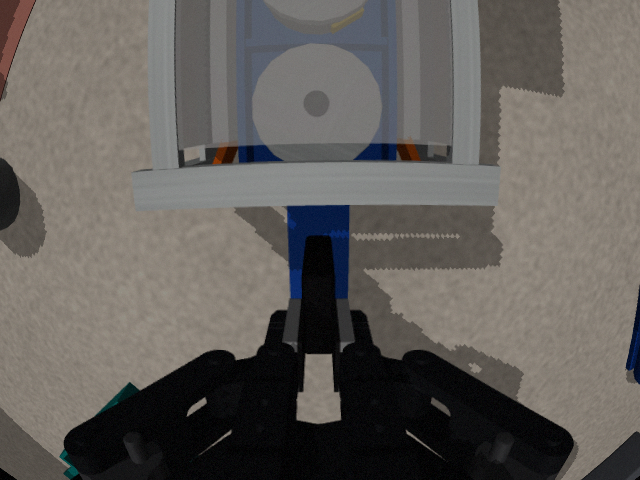

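The tray is in the bay (bar edge at rows 205–210, both encoders seen through the roof), and the force still looks like sliding friction. I'll push gently until the back stop answers.

{"name": "carry_out", "arguments": {
  "steps": [
    {"dx": 0.002, "dy": 0, "dz": 0, "wx": 0, "wy": 0, "wz": 0},
    {"dx": 0.004, "dy": 0, "dz": 0, "wx": 0, "wy": 0, "wz": 0},
    {"dx": 0.006, "dy": 0, "dz": 0, "wx": 0, "wy": 0, "wz": 0},
    {"dx": 0.006, "dy": 0, "dz": 0, "wx": 0, "wy": 0, "wz": 0}
  ]
}}

```text
clock: 10.92
ee_pos: [0.6131, 0.1459, 0.0269]
orientation: [-3.139, 0.013, 0.58]
ft_force: [-12.8, -9.3, 13.6]
gripper_width: 0.0115
finger_force: 51.1
```

Run:
```python
from h import *
c=np.load("pics/w8.npy",allow_pickle=True).item()
fit([(fwrist,c,[[0,64,83],[0,-64,83]],[(133.5,210),(499.5,205)])],[.656,.175,.586])
print(ctrl.observe()["ft_force"].round(1))
```

```text
q [0.6579 0.1747 0.5939] res [ 2.  -0.1 -1.9 -0.1]
[-12.8  -9.3  13.6]
```

{"name": "carry_out", "arguments": {
  "steps": [
    {"dx": 0.003, "dy": 0, "dz": 0, "wx": 0, "wy": 0, "wz": 0},
    {"dx": 0.006, "dy": 0, "dz": 0, "wx": 0, "wy": 0, "wz": 0},
    {"dx": 0.006, "dy": 0, "dz": 0, "wx": 0, "wy": 0, "wz": 0}
  ]
}}

```text
clock: 11.3
ee_pos: [0.6129, 0.1458, 0.0268]
orientation: [-3.138, 0.021, 0.581]
ft_force: [-23.4, -14.6, 22.2]
gripper_width: 0.0115
finger_force: 52.3
```

The position did not change while the force rose to 27 N, so the tray is at the back stop. I'll relax the push and open.

{"name": "carry_out", "arguments": {
  "steps": [
    {"dx": -0.005, "dy": 0, "dz": -0.002, "wx": 0, "wy": 0, "wz": 0},
    {"dx": -0.009, "dy": 0, "dz": -0.002, "wx": 0, "wy": 0, "wz": 0},
    {"dx": -0.009, "dy": 0, "dz": -0.002, "wx": 0, "wy": 0, "wz": 0}
  ]
}}

```text
clock: 11.68
ee_pos: [0.6131, 0.1459, 0.027]
orientation: [-3.14, 0.008, 0.579]
ft_force: [-5.3, -5.4, 5.1]
gripper_width: 0.0117
finger_force: 49.6
```

{"name": "carry_out", "arguments": {
  "steps": [
    {"dx": 0, "dy": 0, "dz": 0, "wx": 0, "wy": 0, "wz": 0},
    {"dx": 0, "dy": 0, "dz": 0, "wx": 0, "wy": 0, "wz": 0},
    {"dx": 0, "dy": 0, "dz": 0, "wx": 0, "wy": 0, "wz": 0},
    {"dx": 0, "dy": 0, "dz": 0, "wx": 0, "wy": 0, "wz": 0},
    {"dx": 0, "dy": 0, "dz": 0, "wx": 0, "wy": 0, "wz": 0},
    {"dx": 0, "dy": 0, "dz": 0, "wx": 0, "wy": 0, "wz": 0}
  ],
  "gripper": 0.6
}}

```text
clock: 12.42
ee_pos: [0.6165, 0.1477, 0.0287]
orientation: [3.142, -0.0, 0.579]
ft_force: [-0.3, -0.2, 0.3]
gripper_width: 0.0515
finger_force: 0.0
```

{"name": "carry_out", "arguments": {
  "steps": [
    {"dx": 0, "dy": 0, "dz": -0.06, "wx": 0, "wy": 0, "wz": 0},
    {"dx": 0, "dy": 0, "dz": -0.16, "wx": 0, "wy": 0, "wz": 0},
    {"dx": -0.06, "dy": 0, "dz": -0.28, "wx": 0, "wy": 0, "wz": 0},
    {"dx": -0.12, "dy": 0, "dz": -0.35, "wx": 0, "wy": 0, "wz": 0},
    {"dx": -0.12, "dy": 0, "dz": -0.35, "wx": 0, "wy": 0, "wz": 0},
    {"dx": -0.12, "dy": 0, "dz": -0.35, "wx": 0, "wy": 0, "wz": 0}
  ]
}}

```text
clock: 13.18
ee_pos: [0.5659, 0.1149, 0.2031]
orientation: [-3.141, 0.001, 0.579]
ft_force: [-0.5, -1.1, -0.6]
gripper_width: 0.0512
finger_force: 0.0
```

Run:
```python
from h import *
c,im=wshot("w9"); im=im.copy(); st=[.658,.1746,.59]
h=place([*place(st,[[70,0,0]])[0][:2],st[2]],[[-142,7,62],[-142,-7,62],[-142,17,4],[-142,-17,4]])
p=fwrist(c,h); f=fwrist(c,place(st,[[0,64,83],[0,-64,83]])); print(p.round(1),f.round(1))
im=cv2.resize(im[20:320,140:540],(800,600),interpolation=cv2.INTER_CUBIC); cv2.imwrite("pics/c9.png",im)
delta([.4845,-.3018,.15],.153)
```

```text
[[309.9 176.9]
 [326.3 176.7]
 [301.2 169.8]
 [335.  169.5]] [[235.9  93.3]
 [398.4  91.4]]
now 13.225 [0.5656 0.115  0.2022] [-3.1402e+00  2.0000e-03  5.7880e-01] d [-0.5916  0.6092  0.1047] w [-0.0003  0.0007  0.1355]
```

View pics/c9.png

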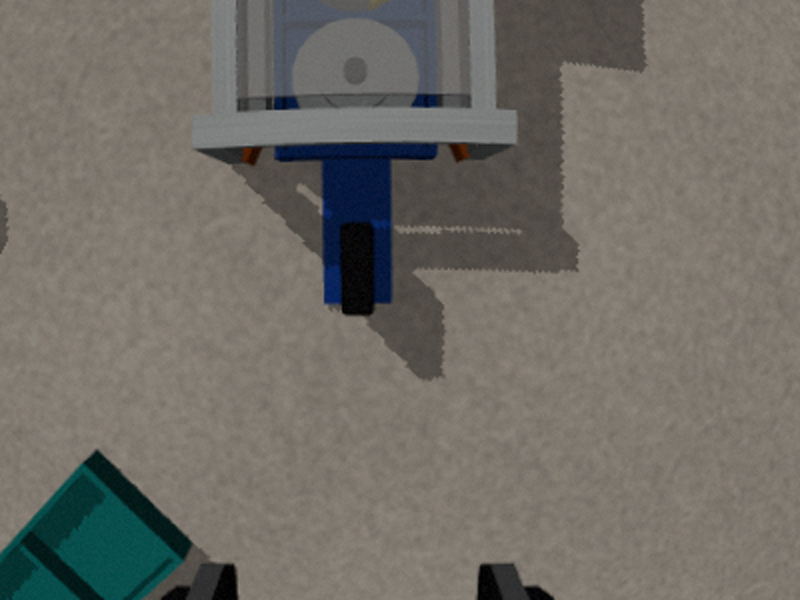

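The tray is home: the blade's rear top edge measures (310.5–327, 177) against a predicted (310–326, 177), the gripper is clear and the encoders are upright. Next is the yellow button, with the fingers shut.

```bash
python3 -c "
from h import *
delta([.484,-.301,.11],.153)"
```

```text
now 13.225 [0.5656 0.115  0.2022] [-3.1402e+00  2.0000e-03  5.7880e-01] d [-0.5914  0.6075  0.1847] w [-0.0003  0.0007  0.1355]
```

{"name": "carry_out", "arguments": {
  "steps": [
    {"dx": -0.1, "dy": 0.1, "dz": 0, "wx": 0, "wy": 0, "wz": 0.02},
    {"dx": -0.18, "dy": 0.18, "dz": 0, "wx": 0, "wy": 0, "wz": 0.04},
    {"dx": -0.26, "dy": 0.27, "dz": 0, "wx": 0, "wy": 0, "wz": 0.06},
    {"dx": -0.34, "dy": 0.35, "dz": 0, "wx": 0, "wy": 0, "wz": 0.08},
    {"dx": -0.42, "dy": 0.43, "dz": 0.05, "wx": 0, "wy": 0, "wz": 0.1},
    {"dx": -0.5, "dy": 0.52, "dz": 0.1, "wx": 0, "wy": 0, "wz": 0.12},
    {"dx": -0.592, "dy": 0.608, "dz": 0.15, "wx": 0, "wy": 0, "wz": 0.135},
    {"dx": -0.592, "dy": 0.608, "dz": 0.18, "wx": 0, "wy": 0, "wz": 0.135},
    {"dx": -0.592, "dy": 0.608, "dz": 0.18, "wx": 0, "wy": 0, "wz": 0.135},
    {"dx": -0.592, "dy": 0.608, "dz": 0.18, "wx": 0, "wy": 0, "wz": 0.135}
  ],
  "gripper": 0,
  "force": 20
}}

```text
clock: 14.48
ee_pos: [0.4853, -0.3002, 0.1137]
orientation: [-3.141, -0.0, 0.156]
ft_force: [-0.3, 0.1, 0.3]
gripper_width: 0.0001
finger_force: 0.0
```

Run:
```python
from h import *
c,im=wshot("w10"); h=cv2.cvtColor(im,cv2.COLOR_BGR2HSV)
P=np.array([[.4843,-.3018,.06],[.5957,-.3159,.06]]); print(fwrist(c,P).round(1))
for n,a,b in(("y",18,35),("g",50,85)):
    m=cv2.inRange(h,(a,130,60),(b,255,255)); k,_,s,ce=cv2.connectedComponentsWithStats(m)
    for i in range(1,k):
        if s[i,4]>150:
            t=least_squares(lambda p:(fwrist(c,np.array([[p[0],p[1],.06]]))-ce[i]).ravel(),[.5,-.3]).x; print(n,s[i],ce[i].round(1),t.round(4))
delta([.484,-.301,.064],.153)
```

```text
[[318.  254.4]
 [369.8  85.4]]
y [ 291  230   50   49 1825] [315.1 254.3] [ 0.4841 -0.2999]
g [ 341   62   52   50 1963] [367.   86.3] [ 0.5948 -0.3143]
now 14.525 [ 0.4856 -0.3004  0.1143] [ 3.1411e+00 -7.0000e-04  1.5680e-01] d [-0.0034  0.0006  0.1007] w [ 0.0002 -0.0002  0.0012]
```

{"name": "carry_out", "arguments": {
  "steps": [
    {"dx": -0.003, "dy": 0, "dz": 0.05, "wx": 0, "wy": 0, "wz": 0},
    {"dx": -0.003, "dy": 0, "dz": 0.09, "wx": 0, "wy": 0, "wz": 0},
    {"dx": -0.003, "dy": 0, "dz": 0.1, "wx": 0, "wy": 0, "wz": 0},
    {"dx": -0.003, "dy": 0, "dz": 0.106, "wx": 0, "wy": 0, "wz": 0},
    {"dx": -0.003, "dy": 0, "dz": 0.112, "wx": 0, "wy": 0, "wz": 0},
    {"dx": -0.003, "dy": 0, "dz": 0.116, "wx": 0, "wy": 0, "wz": 0},
    {"dx": -0.003, "dy": 0, "dz": 0.116, "wx": 0, "wy": 0, "wz": 0}
  ]
}}

```text
clock: 15.4
ee_pos: [0.4832, -0.3018, 0.0558]
orientation: [3.141, -0.0, 0.155]
ft_force: [0.2, -0.1, 0.6]
gripper_width: 0.0001
finger_force: 0.0
```

{"name": "carry_out", "arguments": {
  "steps": [
    {"dx": 0, "dy": 0, "dz": 0.003, "wx": 0, "wy": 0, "wz": 0},
    {"dx": 0, "dy": 0, "dz": 0.006, "wx": 0, "wy": 0, "wz": 0},
    {"dx": 0, "dy": 0, "dz": 0.008, "wx": 0, "wy": 0, "wz": 0},
    {"dx": 0, "dy": 0, "dz": 0.008, "wx": 0, "wy": 0, "wz": 0}
  ]
}}

```text
clock: 15.9
ee_pos: [0.4831, -0.3017, 0.0516]
orientation: [-3.141, 0.0, 0.155]
ft_force: [0.4, -0.4, 0.8]
gripper_width: 0.0002
finger_force: 0.0
```

{"name": "carry_out", "arguments": {
  "steps": [
    {"dx": 0, "dy": 0, "dz": 0.002, "wx": 0, "wy": 0, "wz": 0},
    {"dx": 0, "dy": 0, "dz": 0.004, "wx": 0, "wy": 0, "wz": 0},
    {"dx": 0, "dy": 0, "dz": 0.004, "wx": 0, "wy": 0, "wz": 0}
  ]
}}

```text
clock: 16.27
ee_pos: [0.4831, -0.3017, 0.0496]
orientation: [-3.141, 0.0, 0.155]
ft_force: [-0.7, -0.6, 0.0]
gripper_width: 0.0001
finger_force: 0.0
```

Run:
```python
from h import *
T,S=ctrl.calibration("top"),ctrl.calibration("scene"); L=lambda n:np.load(f"pics/{n}.npy",allow_pickle=True).item()
def cen(n,x0,x1,y0,y1,a=18,b=35):
    h=cv2.cvtColor(cv2.imread(f"pics/{n}.png")[y0:y1,x0:x1],cv2.COLOR_BGR2HSV); k,_,s,ce=cv2.connectedComponentsWithStats(cv2.inRange(h,(a,130,60),(b,255,255))); i=1+s[1:,4].argmax(); return ce[i]+[x0,y0],s[i]+[x0,y0,0,0,0]
a,_=cen("w3",460,540,150,240); b,_=cen("w10",250,400,200,300); print(a,b)
for obs in([(fwrist,L("w3"),a),(fwrist,L("w10"),b)],[(fwrist,L("w3"),a),(fwrist,L("w10"),b),(proj,T,(474.6,247.7)),(proj,S,(113.9,299.3))]):
    r=least_squares(lambda P:np.concatenate([(g(c,np.array([P]))-p).ravel() for g,c,p in obs]),[.48,-.3,.05]); print(r.x.round(4),r.fun.round(1))
c,im=wshot("w11"); print(cen("w11",200,440,150,420))
print("tcp px",fwrist(c,np.array([ctrl.observe()["ee_pos"]])).round(1),"yellow sides r16 at z.056:",fwrist(c,np.array([[.484+dx,-.3005+dy,.056] for dx,dy in((.016,0),(-.016,0),(0,.016),(0,-.016))])).round(0).tolist())
h=cv2.cvtColor(im,cv2.COLOR_BGR2HSV); m=cv2.inRange(h,(18,130,60),(35,255,255))[210:400:6,270:370:3]
print("\n".join("".join(".#"[v>0] for v in r) for r in m))
```

```text
[490.52468427 194.18714122] [315.14739726 254.28164384]
[ 0.4851 -0.2998  0.0626] [ 0.   0.1 -0.  -0.1]
[ 0.4849 -0.2997  0.062 ] [-0.4  0.2 -0.1 -0.2 -0.3 -0.1 -1.2 -0. ]
(array([310.43296796, 285.02993255]), array([ 280,  260,   66,   53, 2372]))
tcp px [[315.5 286.4]] yellow sides r16 at z.056: [[318.0, 260.0], [309.0, 317.0], [281.0, 285.0], [345.0, 294.0]]Traceback (most recent call last):
  File "<stdin>", line 11, in <module>
  File "<stdin>", line 11, in <genexpr>
  File "<stdin>", line 11, in <genexpr>
TypeError: string indices must be integers, not 'numpy.bool'
```

Run:
```python
from h import *
im=cv2.imread("pics/w11.png"); h=cv2.cvtColor(im,cv2.COLOR_BGR2HSV); m=cv2.inRange(h,(18,130,60),(35,255,255))[250:330:4,270:360:2]
print("\n".join("".join("#" if v else "." for v in r) for r in m))
print(im[250:400:6,312].tolist())
m=cv2.inRange(cv2.cvtColor(cv2.imread("pics/w10.png"),cv2.COLOR_BGR2HSV),(18,130,60),(35,255,255))[220:290:4,280:350:2]
print("\n".join("".join("#" if v else "." for v in r) for r in m))
```

```text
.............................................
.............................................
.............................................
...............############..................
...........##################.#..............
.........######################..............
........#########################............
.......###########################...........
......##############################.........
......###############################........
.....#################################.......
.....#################################.......
......################################.......
......###########................####........
.......#########.................####........
........########.................#...........
.............................................
.............................................
.............................................
.............................................
[[12, 11, 13], [10, 10, 8], [0, 56, 71], [17, 126, 154], [16, 129, 156], [15, 128, 156], [16, 128, 158], [10, 127, 155], [23, 95, 114], [55, 53, 55], [51, 52, 52], [52, 51, 52], [52, 53, 52], [53, 53, 54], [52, 50, 52], [40, 41, 41], [82, 83, 84], [35, 33, 34], [0, 0, 2], [3, 3, 0], [7, 6, 6], [11, 12, 11], [5, 3, 3], [8, 10, 10], [1, 3, 3]]
...................................
...................................
...................................
.............########..............
..........###############..........
........###################........
.......######################......
.......#######################.....
......########################.....
......########################.....
......########################.....
.......######################......
........####################.......
..........#################........
..............#########............
...................................
...................................
...................................
```

Run:
```python
from h import *
c=np.load("pics/w11.npy",allow_pickle=True).item(); o=ctrl.observe(); A=R.from_euler("xyz",o["orientation"])
for x in(0,5,11):
  for b in(0,5,10,15,20): print(x,b,fwrist(c,np.array([o["ee_pos"]+A.apply([x/1000,y,-b/1000]) for y in(0,.008)])).round(0).tolist())
```

```text
0 0 [[315.0, 286.0], [331.0, 286.0]]
0 5 [[315.0, 290.0], [331.0, 290.0]]
0 10 [[315.0, 295.0], [332.0, 295.0]]
0 15 [[315.0, 299.0], [332.0, 299.0]]
0 20 [[315.0, 304.0], [332.0, 304.0]]
5 0 [[315.0, 277.0], [331.0, 277.0]]
5 5 [[315.0, 281.0], [331.0, 281.0]]
5 10 [[315.0, 285.0], [332.0, 285.0]]
5 15 [[315.0, 290.0], [332.0, 290.0]]
5 20 [[315.0, 294.0], [333.0, 294.0]]
11 0 [[315.0, 266.0], [331.0, 266.0]]
11 5 [[315.0, 270.0], [332.0, 270.0]]
11 10 [[315.0, 274.0], [332.0, 274.0]]
11 15 [[315.0, 278.0], [332.0, 278.0]]
11 20 [[315.0, 282.0], [333.0, 282.0]]
```

There has been no contact yet. The wrist mask shows the finger over the button but still above it, so I'll centre it by 1.5 mm and keep descending in small steps.

{"name": "carry_out", "arguments": {
  "steps": [
    {"dx": 0.003, "dy": -0.003, "dz": 0.003, "wx": 0, "wy": 0, "wz": 0},
    {"dx": 0.003, "dy": -0.003, "dz": 0.007, "wx": 0, "wy": 0, "wz": 0},
    {"dx": 0.003, "dy": -0.003, "dz": 0.007, "wx": 0, "wy": 0, "wz": 0}
  ]
}}

```text
clock: 16.7
ee_pos: [0.4843, -0.2999, 0.0459]
orientation: [-3.141, 0.0, 0.155]
ft_force: [-0.3, 0.1, -0.2]
gripper_width: 0.0001
finger_force: 0.0
```

{"name": "carry_out", "arguments": {
  "steps": [
    {"dx": 0, "dy": 0, "dz": 0.004, "wx": 0, "wy": 0, "wz": 0},
    {"dx": 0, "dy": 0, "dz": 0.008, "wx": 0, "wy": 0, "wz": 0},
    {"dx": 0, "dy": 0, "dz": 0.008, "wx": 0, "wy": 0, "wz": 0}
  ]
}}

```text
clock: 17.08
ee_pos: [0.4843, -0.2999, 0.0419]
orientation: [-3.141, 0.0, 0.155]
ft_force: [-0.0, -0.8, 0.3]
gripper_width: -0.0001
finger_force: 0.0
```

{"name": "carry_out", "arguments": {
  "steps": [
    {"dx": 0, "dy": 0, "dz": 0.004, "wx": 0, "wy": 0, "wz": 0},
    {"dx": 0, "dy": 0, "dz": 0.006, "wx": 0, "wy": 0, "wz": 0},
    {"dx": 0, "dy": 0, "dz": 0.006, "wx": 0, "wy": 0, "wz": 0}
  ]
}}

```text
clock: 17.45
ee_pos: [0.4844, -0.3, 0.0391]
orientation: [-3.141, 0.0, 0.155]
ft_force: [-0.4, -0.6, 0.8]
gripper_width: -0.0002
finger_force: 0.0
```

Run:
```python
from h import *
c,im=wshot("w12"); h=cv2.cvtColor(im,cv2.COLOR_BGR2HSV); m=cv2.inRange(h,(18,130,60),(35,255,255))[250:340:4,260:370:2]
print("\n".join("".join("#" if v else "." for v in r) for r in m))
x=np.where(cv2.inRange(h,(18,130,60),(35,255,255))[:340,250:380])
print(x[1].min()+250,x[1].max()+250,x[0].min(),x[0].max())
for z in(.05,.056,.062): print(z,fwrist(c,np.array([[.4848+dx,-.2998+dy,z] for dx,dy in((.016,0),(-.016,0),(0,.016),(0,-.016))])).round(0).tolist())
print(ctrl.observe()["joints"].round(3),ctrl.observe()["tau"].round(1),c["view"][:3,3])
```

```text
.......................................................
.......................................................
.......................................................
.......................................................
.......................................................
.........................###...........................
....................###############....................
.................######################................
...............########################................
.............############################..............
.............##############################............
............################################...........
............#################################..........
...........###########................#######..........
...........##########.................#######..........
...........##########.................#######..........
............##.........................................
.......................................................
.......................................................
.......................................................
.......................................................
.......................................................
.......................................................
281 349 270 316
0.05 [[320.0, 264.0], [310.0, 323.0], [283.0, 290.0], [347.0, 299.0]]
0.056 [[320.0, 269.0], [310.0, 329.0], [281.0, 295.0], [348.0, 305.0]]
0.062 [[320.0, 274.0], [310.0, 335.0], [280.0, 301.0], [349.0, 310.0]]
[-0.753  0.26   1.86  -0.     1.022  0.663] [ -0.  -38.2 -27.3  -0.    0.   -0. ] [-0.37258627  0.42043477  0.35997911]
```

{"name": "carry_out", "arguments": {
  "steps": [
    {"dx": 0, "dy": 0, "dz": 0.003, "wx": 0, "wy": 0, "wz": 0},
    {"dx": 0, "dy": 0, "dz": 0.006, "wx": 0, "wy": 0, "wz": 0},
    {"dx": 0, "dy": 0, "dz": 0.006, "wx": 0, "wy": 0, "wz": 0}
  ]
}}

```text
clock: 17.88
ee_pos: [0.4843, -0.2999, 0.036]
orientation: [-3.141, 0.0, 0.155]
ft_force: [0.5, -0.9, -0.0]
gripper_width: 0.0002
finger_force: 0.0
```

Run:
```python
from h import *
S=ctrl.calibration("scene"); im=ctrl.snapshot("scene")[:,:,::-1].copy(); cv2.imwrite("pics/s1.png",im)
o=ctrl.observe(); A=R.from_euler("xyz",o["orientation"])
for b in(0,10,20,30,50,75,120): print(b,proj(S,np.array([o["ee_pos"]+A.apply([0,0,-b/1000])])).round(0).tolist())
print("btn",proj(S,np.array([[.4848,-.2998,.061],[.5389,-.3065,.061]])).round(0).tolist())
a=cv2.imread("pics/scene0.png"); d=np.abs(im.astype(int)-a).max(2)[200:330,60:190]>30
g=im.max(2)[240:330:3,70:170:2]; h=cv2.cvtColor(im,cv2.COLOR_BGR2HSV)[240:330:3,70:170:2]
ye=cv2.inRange(h,(18,130,60),(35,255,255)); rd=cv2.inRange(h,(0,150,80),(6,255,255)); dd=d[40:130:3,10:110:2]
for y in range(g.shape[0]): print(240+3*y,"".join("Y" if ye[y,x] else "R" if rd[y,x] else "#" if dd[y,x] and g[y,x]<60 else "+" if dd[y,x] else "." for x in range(g.shape[1])))
```

```text
0 [[117.0, 305.0]]
10 [[116.0, 303.0]]
20 [[114.0, 300.0]]
30 [[112.0, 298.0]]
50 [[108.0, 294.0]]
75 [[103.0, 287.0]]
120 [[93.0, 276.0]]
btn [[113.0, 299.0], [109.0, 325.0]]
240 ############+.....................................
243 ###########+##....................................
246 ##########+####...................................
249 #########++#####..................................
252 #########+#######.................................
255 #####+#++#########................................
258 ######++#############......+......................
261 ####++################...####.....................
264 +++####################+++++#.....................
267 #############################+....................
270 ######################.#+#####...................+
273 #####################.#######...................++
276 ####################.#######.....................+
279 ####################+######+.....................+
282 ##########################+......................+
285 #########################+........................
288 #####.++###############...........................
291 #######################...........................
294 ###########+.+###.#.+###YY........................
297 ........++.....###+##++YYYY.......................
300 .....++++.......#.#+##+YYYY.......................
303 ....++++++........YYYYYYYY........................
306 ++++++++++..........YYYYY.........................
309 ++++++++++........................................
312 +++++++++.........................................
315 +++++++++.........................................
318 +++..+.............RRRRR..........................
321 .................R.RRRRR..........................
324 ................R.RRRRRRR.........................
327 ................RRRRR.RRR.........................
```

Scene-mask check: the fingertip ends at about (109,301), right on the button, so the real tip sits about 25 mm behind the reported TCP. Contact is close and I'll continue in small steps.

{"name": "carry_out", "arguments": {
  "steps": [
    {"dx": 0, "dy": 0, "dz": 0.003, "wx": 0, "wy": 0, "wz": 0},
    {"dx": 0, "dy": 0, "dz": 0.006, "wx": 0, "wy": 0, "wz": 0},
    {"dx": 0, "dy": 0, "dz": 0.006, "wx": 0, "wy": 0, "wz": 0}
  ]
}}

```text
clock: 18.3
ee_pos: [0.4845, -0.3001, 0.0333]
orientation: [3.141, -0.0, 0.155]
ft_force: [-0.8, 0.0, 1.6]
gripper_width: -0.0001
finger_force: 1.0
```

{"name": "carry_out", "arguments": {
  "steps": [
    {"dx": 0, "dy": 0, "dz": 0.004, "wx": 0, "wy": 0, "wz": 0},
    {"dx": 0, "dy": 0, "dz": 0.008, "wx": 0, "wy": 0, "wz": 0},
    {"dx": 0, "dy": 0, "dz": 0.011, "wx": 0, "wy": 0, "wz": 0},
    {"dx": 0, "dy": 0, "dz": 0.011, "wx": 0, "wy": 0, "wz": 0}
  ]
}}

```text
clock: 18.8
ee_pos: [0.4846, -0.3002, 0.0284]
orientation: [3.141, 0.0, 0.155]
ft_force: [-3.1, 1.3, 7.7]
gripper_width: -0.0001
finger_force: 3.9
```

{"name": "carry_out", "arguments": {
  "steps": [
    {"dx": 0, "dy": 0, "dz": 0.003, "wx": 0, "wy": 0, "wz": 0},
    {"dx": 0, "dy": 0, "dz": 0.003, "wx": 0, "wy": 0, "wz": 0}
  ]
}}

```text
clock: 19.05
ee_pos: [0.4847, -0.3003, 0.0282]
orientation: [-3.141, 0.001, 0.155]
ft_force: [-5.3, 4.4, 16.4]
gripper_width: -0.0002
finger_force: 8.4
```

The button is at its stop: the force rose to 16 N with no further travel. I'll lift and move over the green button.

{"name": "carry_out", "arguments": {
  "steps": [
    {"dx": 0, "dy": 0, "dz": -0.05, "wx": 0, "wy": 0, "wz": 0},
    {"dx": 0, "dy": 0, "dz": -0.13, "wx": 0, "wy": 0, "wz": 0},
    {"dx": 0, "dy": 0, "dz": -0.13, "wx": 0, "wy": 0, "wz": 0}
  ]
}}

```text
clock: 19.42
ee_pos: [0.4863, -0.3018, 0.0944]
orientation: [3.136, -0.004, 0.155]
ft_force: [1.0, 1.4, 0.2]
gripper_width: 0.0
finger_force: 0.0
```

```bash
python3 -c "
from h import *
delta([.5953,-.3145,.095],.153)"
```

```text
now 19.425 [ 0.4863 -0.3018  0.0944] [ 3.1362 -0.0042  0.1546] d [ 2.114e-01  5.870e-02 -1.000e-04] w [ 0.0017 -0.0013  0.0005]
```

{"name": "carry_out", "arguments": {
  "steps": [
    {"dx": 0.07, "dy": 0.02, "dz": 0, "wx": 0, "wy": 0, "wz": 0},
    {"dx": 0.14, "dy": 0.041, "dz": 0, "wx": 0, "wy": 0, "wz": 0},
    {"dx": 0.214, "dy": 0.063, "dz": 0, "wx": 0, "wy": 0, "wz": 0},
    {"dx": 0.214, "dy": 0.063, "dz": 0, "wx": 0, "wy": 0, "wz": 0},
    {"dx": 0.214, "dy": 0.063, "dz": 0, "wx": 0, "wy": 0, "wz": 0}
  ]
}}

```text
clock: 20.05
ee_pos: [0.5938, -0.314, 0.0895]
orientation: [-3.14, 0.002, 0.155]
ft_force: [-0.6, -0.0, -0.9]
gripper_width: -0.0001
finger_force: 0.0
```

Run:
```python
from h import *
c,im=wshot("w13"); h=cv2.cvtColor(im,cv2.COLOR_BGR2HSV)
m=cv2.inRange(h,(50,130,60),(85,255,255)); k,_,s,ce=cv2.connectedComponentsWithStats(m)
for i in range(1,k):
    if s[i,4]>300:
        t=least_squares(lambda p:(fwrist(c,np.array([[p[0],p[1],.061]]))-ce[i]).ravel(),[.5,-.3]).x; print(s[i],ce[i].round(1),t.round(4))
delta([.5953,-.3145,.036],.153)
```

```text
[ 289  244   53   49 2012] [315.3 268.2] [ 0.5927 -0.3139]
now 20.1 [ 0.5937 -0.3142  0.0899] [-3.140e+00  1.800e-03  1.543e-01] d [0.0033 0.0014 0.1078] w [-0.0005  0.0006  0.0004]
```

{"name": "carry_out", "arguments": {
  "steps": [
    {"dx": 0, "dy": 0, "dz": 0.05, "wx": 0, "wy": 0, "wz": 0},
    {"dx": 0, "dy": 0, "dz": 0.09, "wx": 0, "wy": 0, "wz": 0},
    {"dx": 0, "dy": 0, "dz": 0.108, "wx": 0, "wy": 0, "wz": 0},
    {"dx": 0, "dy": 0, "dz": 0.113, "wx": 0, "wy": 0, "wz": 0},
    {"dx": 0, "dy": 0, "dz": 0.118, "wx": 0, "wy": 0, "wz": 0},
    {"dx": 0, "dy": 0, "dz": 0.122, "wx": 0, "wy": 0, "wz": 0},
    {"dx": 0, "dy": 0, "dz": 0.125, "wx": 0, "wy": 0, "wz": 0},
    {"dx": 0, "dy": 0, "dz": 0.125, "wx": 0, "wy": 0, "wz": 0}
  ]
}}

```text
clock: 21.1
ee_pos: [0.5954, -0.3151, 0.0294]
orientation: [3.141, -0.001, 0.155]
ft_force: [-1.1, 0.4, 4.1]
gripper_width: -0.0
finger_force: 2.1
```

{"name": "carry_out", "arguments": {
  "steps": [
    {"dx": 0, "dy": 0, "dz": 0.003, "wx": 0, "wy": 0, "wz": 0},
    {"dx": 0, "dy": 0, "dz": 0.005, "wx": 0, "wy": 0, "wz": 0},
    {"dx": 0, "dy": 0, "dz": 0.005, "wx": 0, "wy": 0, "wz": 0}
  ]
}}

```text
clock: 21.48
ee_pos: [0.5955, -0.3151, 0.0283]
orientation: [3.141, -0.0, 0.155]
ft_force: [-6.3, 2.5, 12.7]
gripper_width: 0.0002
finger_force: 6.5
```

Green bottomed out at the same height with 12.7 N. I'll lift clear and make a last check of the tray.

{"name": "carry_out", "arguments": {
  "steps": [
    {"dx": 0, "dy": 0, "dz": -0.05, "wx": 0, "wy": 0, "wz": 0},
    {"dx": 0, "dy": 0, "dz": -0.15, "wx": 0, "wy": 0, "wz": 0},
    {"dx": 0, "dy": 0, "dz": -0.25, "wx": 0, "wy": 0, "wz": 0},
    {"dx": 0, "dy": 0, "dz": -0.25, "wx": 0, "wy": 0, "wz": 0},
    {"dx": 0, "dy": 0, "dz": -0.25, "wx": 0, "wy": 0, "wz": 0},
    {"dx": 0, "dy": 0, "dz": -0.25, "wx": 0, "wy": 0, "wz": 0}
  ]
}}

```text
clock: 22.22
ee_pos: [0.5939, -0.3139, 0.1486]
orientation: [-3.139, 0.003, 0.155]
ft_force: [-0.6, -0.3, -0.2]
gripper_width: -0.0002
finger_force: 0.0
```

Run:
```python
from h import *
t=ctrl.snapshot("top")[:,:,::-1].copy(); T=ctrl.calibration("top"); st=[.658,.1746,.59]
h=cv2.cvtColor(t,cv2.COLOR_BGR2HSV); m=cv2.inRange(h,(108,130,40),(125,255,255))[130:240,230:380]; ys,xs=np.where(m); print(len(xs),xs.mean()+230,ys.mean()+130)
print("tongue ends predicted",proj(T,place([*place(st,[[70,0,0]])[0][:2],st[2]],[[-142,0,4],[-142,17,4],[-142,-17,4],[-70,0,24]])).round(1).tolist(),"seen rows",xs.min()+230,xs.max()+230,ys.max()+130)
print(ctrl.observe()["ft_force"].round(1),ctrl.observe()["ee_pos"].round(3)); ctrl.job_done()
```

```text
305 304.74754098360654 192.3639344262295
tongue ends predicted [[315.4, 207.9], [310.3, 211.1], [320.4, 204.7], [301.5, 185.4]] seen rows 285 319 211
[-0.1 -0.6  0.2] [ 0.594 -0.314  0.149]
the job is handed in; nothing more can be done
```

The tray went home to the back stop with both encoders upright, yellow and then green were pressed to their stops and released, and the job was handed in at about 22 s with no verdict returned; I viewed 11 pictures, one over the limit of 10.

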